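# Light the distribution box with the torch that has its batteries in

### The job

Two look-alike hand torches stand tail-down in the sloping two-sleeve rack; only one has its batteries in, and only its greater weight tells you which. Leave the empty one in the rack, fully home in its sleeve; draw the loaded one right out and turn it level, at the height of the white distribution box on the small plywood panel, in front of it, with its lens pointing at the middle of the box's cover. Finish while still holding it there, steady in the air and touching nothing but the gripper; leave the other things on the bench undisturbed.

Things in the scene. Friction and masses are not known exactly. Their poses are not given: they have to be found in the camera images.
- rack: Fixed: a dark steel foot 170 x 190 x 12 mm carrying two square aluminium sleeves side by side (110 mm between their axes). Origin under the centre of the foot. Both sleeves rise at 45 degrees towards the rack's +x (at yaw 0 away from the robot): their axis is (0.707, 0, 0.707) in the rack's frame. Bore 33 mm square, 80 mm deep to a closed floor; outside 41 mm square.
- sleeve_left (a point): Centre of the mouth of the sleeve on the rack's +y side, about 102 mm above the bench. The bare barrel of its torch sticks out 60 mm beyond it, up to the head.
- sleeve_right (a point): Centre of the mouth of the sleeve on the rack's -y side, about 102 mm above the bench.
- torch_p_center (a point): One of two look-alike dark hand torches; either may be the loaded one, in either sleeve. 190 mm long: barrel 30 mm across from tail to 140 mm, then a flared head, 42 mm across, lens at its end. Empty 0.13-0.18 kg, loaded 0.40-0.52 kg. Point: on the axis, half-way, 95 mm from the tail; z runs from tail to lens. Starts tail home on the sleeve floor; grip it across the slope about 110 mm from the tail.
- torch_q_center (a point): One of two look-alike dark hand torches; either may be the loaded one, in either sleeve. 190 mm long: barrel 30 mm across from tail to 140 mm, then a flared head, 42 mm across, lens at its end. Empty 0.13-0.18 kg, loaded 0.40-0.52 kg. Point: on the axis, half-way, 95 mm from the tail; z runs from tail to lens. Starts tail home on the sleeve floor; grip it across the slope about 110 mm from the tail.
- panel: Fixed upright plywood practice panel, 260 mm wide, 240 mm high, on a wooden foot, with a white distribution box (130 x 130 mm, 52 mm deep) on its front. Origin under the board's centre; its front, with the box, looks along its -x (towards +y, the robot's left, give or take 25 degrees). Torch in front of it means at negative x of this frame.
- box_cover (a point): Middle of the distribution box's cover: 150 mm above the bench, 60 mm in front of the panel's origin.
- tape_measure: Bystander: red tape measure, 70 x 40 x 65 mm, standing. Origin under its centre.
- screwdriver: Bystander: screwdriver lying on the bench. Origin under its middle, x axis along it.
- clamp: Bystander: bar clamp lying flat, 260 mm bar along x, jaws to +y, 25 mm high. Origin under the middle of the bar.
- tape_roll: Bystander: black ring of tape, 68 mm across, 19 mm high. Origin under its centre.
- screw_jar: Bystander: clear jar, 56 mm across, 70 mm high. Origin under its centre.
- carton: Bystander: cardboard carton 90 x 70 x 55 mm. Origin under its centre.
- square: Bystander: try square lying flat, stock 110 mm along x from the origin, blade 195 mm along y, 14 mm high. Origin at the corner, on the bench.
Mind the look-alikes: they are no part of the job. What is shaped like the part that bears torch_q_center but blue is not meant. What is shaped like the part that bears torch_p_center but purple is not meant.

How it is judged:
By the outcome, as a careful person would: the job done as asked, in the order asked, and still so for the second after the job is handed in, while the arm keeps its last pose, push and grip.
It also fails if it takes over 54 s, if anything falls off the work surface, if the arm or the gripper's body presses on something with over 40 N, if the wrist force passes 120 N, or if a joint passes its speed limit or range.

### The arm

A 6-joint arm with a two-finger parallel gripper is mounted at the origin on the work surface. World frame = base frame: x ahead of the robot, y to its left, z up, the work surface at z = 0. Lengths are in m, angles in rad, forces in N, time in s.
With the tool pointing down it reaches from about 0.375 to 0.9 m from the base axis. Payload 3.1 kg.
Tool frame: the origin (TCP) lies midway between the tips of the shut fingers; the grasp point (between the pads) lies manip.grip_depth behind it (manip.grip_depth is the distance from the TCP to the grasp point, in m); z points along the fingers, y is the direction in which the jaws open and shut (so a half turn about z gives the same grasp; the last joint's range is limited). The gripper opens to 85 mm and grips with 20 to 120 N. Pads are 22 mm wide; open, the fingers measure 114 mm over their backs; the gripper's body (76 mm by 85 mm) begins 54 mm behind the grasp point. The pads swing forward as they close: fully open they stand 13 mm farther back than shut.
Start: joints at [-1.405, 0.527, 1.433, -0, 1.181, -0.178], TCP at [0.211, -0.588, 0.231] pointing down, gripper open.
Joint ranges: [-3.08, 3.08], [-0.75, 2.2], [0.22, 2.44], [-1.43, 4.57], [0, 2.65], [-2.85, 2.85]. Speed limits (rad/s): [2.79, 2.79, 3.14, 3.14, 3.14, 3.14].

### API

Orientations are given as a unit quaternion [x, y, z, w].
In Python, from station import manip, vision gives the robot as it stands.
- The arm moves only by the shell command python3 -m crank 'ROWS' [FORCE]. ROWS is JSON, a list of rows, each an object with "grip": the closure, from 0 (fully open) to 1 (shut); "offset": the shift along the tool's x, y, z in mm, a list of three; "angular": the turn, a rotation vector about the tool's x, y, z in degrees, a list of three. A call has 1 to 10 rows; each row is the pose to reach, as a shift and turn from the pose commanded when the call began, along the tool's axes at that moment; what a row does not reach only later rows make up. A row lasts 1/10 s, in which the tool goes at most 50 mm and 8.59 degrees, less where a joint would pass 70% of its speed; a pose out of reach is approached as far as the arm can. A call with a gripper value outside its range is refused whole. The fingers move at their own pace and stop on an object; FORCE is the grip in N (left out, the last holds). Time passes only in rows, so rows that repeat a pose let the fingers close. It gives the time, the measured TCP pose, the force and the opening at its end, in the units of the state.
- manip.sense(): the state, without advancing time (a new reading comes with each control period).
- vision.snapshot(name): name is "scene" or "top" or "wrist"; returns a dict with "pixels" (384x512x3 uint8, red, green, blue), "intrinsics" (3x3 intrinsics, pixels), "R" (3x3) and "t" (3): a world point X has camera coordinates R X + t. Camera axes: x right, y down, z forward; pixel columns grow to the right and rows downward; lengths in m; the calibration is good to about 2 mm. A picture is of the moment at which its call begins. There is no depth.
- manip.sign_off(): hands the job in, once; it reports no verdict.
The state is a dict: "t": time; "q": joint angles; "qd": joint speeds; "tau": joint torques, N m; "tcp_pos": TCP position; "tool_rot": TCP orientation; "force": force on the tool from outside, world axes, zero at the start; "ft_torque": the same for the moment, N m; "finger_gap": opening from 0.0 (shut) to 1.0 (fully open).
Only numpy, scipy, OpenCV 4.12 (cv2) and the standard library are available. Lean on these libraries where they do the work, as an engineer would, in place of code of your own. Each camera call takes 0.05 s, during which the arm holds its last target.

## Working session

There is one attempt and no reset: what is moved stays moved. The work goes in short steps, Python scripts to look and compute and a shell command to move; the robot and the scene stay as the last step left them, time stands still between calls to the robot, and variables do not carry over. Pictures are saved under pics/ and viewed, and the job is handed in when it is done.

```bash
ls; mkdir -p pics; python3 - <<'E'
from station import manip, vision
import cv2
print(manip.sense(), manip.grip_depth)
for n in ["scene","top","wrist"]:
    s=vision.snapshot(n); cv2.imwrite(f"pics/{n}0.png",s["pixels"][:,:,::-1]); print(n,s["intrinsics"],s["R"],s["t"])
E
```

```text
pics
{'t': 0.0, 'q': array([-1.40448094e+00,  5.28479959e-01,  1.43393034e+00, -2.07382970e-05,
        1.18140628e+00, -1.78480497e-01]), 'qd': array([ 0.00355801, -0.00026812, -0.00162213,  0.00063309, -0.00074185,
        0.00029874]), 'tau': array([ 1.69234554e-03, -4.42347801e+01, -1.78023165e+01, -2.28951385e-04,
        8.41343834e-03,  2.55350834e-06]), 'tcp_pos': array([ 0.21116301, -0.58746677,  0.23031624]), 'tool_rot': array([ 9.85174958e-01,  1.71549019e-01, -2.82484153e-06, -1.11199864e-03]), 'force': array([ 1.1098791 , -0.61296567, -0.0669952 ]), 'ft_torque': array([-0.02756683, -0.01964334, -0.10375823]), 'finger_gap': 1.0011741808716499} 0.0187
scene [[438.77365451   0.         259.22690117]
 [  0.         438.77365451 191.61110939]
 [  0.           0.           1.        ]] [[ 1.85783223e-01  9.82590724e-01 -2.51871643e-04]
 [ 8.23279211e-01 -1.55801335e-01 -5.45836317e-01]
 [-5.36372944e-01  1.01199870e-01 -8.37891790e-01]] [-0.17128785 -0.35567263  1.88586452]
top [[499.94663892   0.         254.71646069]
 [  0.         499.94663892 197.12383398]
 [  0.           0.           1.        ]] [[-2.03053372e-02 -9.99789176e-01 -3.04904721e-03]
 [-9.90559002e-01  2.05312336e-02 -1.35540887e-01]
 [ 1.35574912e-01  2.68057751e-04 -9.90767062e-01]] [0.08747037 0.52311595 1.44675031]
wrist [[285.79963982   0.         257.19710596]
 [  0.         285.79963982 189.78821495]
 [  0.           0.           1.        ]] [[ 0.33819064 -0.94107571 -0.00189781]
 [-0.89264324 -0.32142297  0.31603057]
 [-0.2980187  -0.10518452 -0.94874711]] [-0.62445259 -0.04119876  0.3789956 ]
```

View pics/scene0.png

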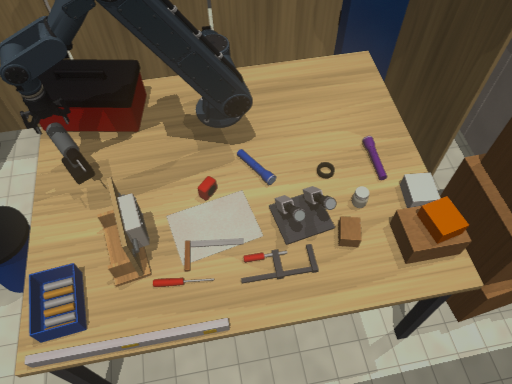

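View pics/top0.png

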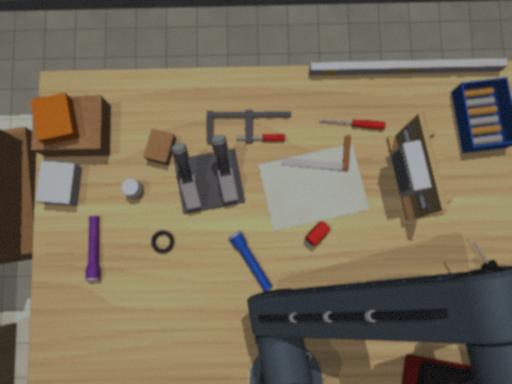

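View pics/wrist0.png

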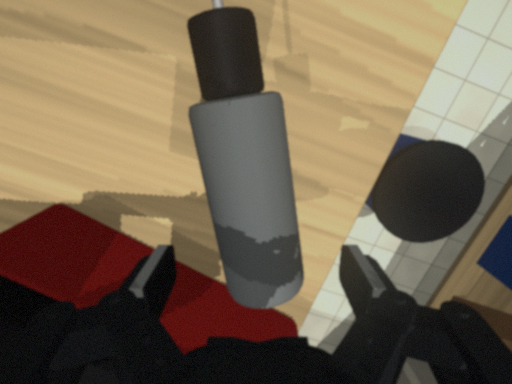

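```bash
cat > h.py <<'E'
import numpy as np, cv2
from station import manip, vision
from scipy.spatial.transform import Rotation as Rot
def ray(s,uv):
    K,R,t=map(np.array,(s["intrinsics"],s["R"],s["t"]))
    d=R.T@np.linalg.inv(K)@np.array([uv[0],uv[1],1.]); return -R.T@t,d/np.linalg.norm(d)
def onz(s,uv,z):
    c,d=ray(s,uv); return c+d*(z-c[2])/d[2]
def proj(s,X):
    p=np.array(s["R"])@np.array(X)+np.array(s["t"]); p=np.array(s["intrinsics"])@p; return p[:2]/p[2]
def tri(s1,u1,s2,u2):
    c1,d1=ray(s1,u1);c2,d2=ray(s2,u2)
    A=np.stack([d1,-d2],1);k=np.linalg.lstsq(A,c2-c1,rcond=None)[0]
    a=c1+k[0]*d1;b=c2+k[1]*d2;return (a+b)/2,np.linalg.norm(a-b)
def crop(s,x0,y0,x1,y1,f,name):
    im=cv2.resize(s["pixels"][y0:y1,x0:x1,::-1],None,fx=f,fy=f,interpolation=cv2.INTER_CUBIC)
    st=10
    for x in range((x0//st+1)*st,x1,st):
        cv2.line(im,(int((x-x0)*f),0),(int((x-x0)*f),8),(0,0,255),1); cv2.putText(im,str(x),(int((x-x0)*f)-8,18),0,.35,(0,0,255))
    for y in range((y0//st+1)*st,y1,st):
        cv2.line(im,(0,int((y-y0)*f)),(8,int((y-y0)*f)),(0,0,255),1); cv2.putText(im,str(y),(10,int((y-y0)*f)+4),0,.35,(0,0,255))
    cv2.imwrite("pics/"+name,im)
def tool():
    s=manip.sense(); return s,np.array(s["tcp_pos"]),Rot.from_quat(s["tool_rot"])
E
python3 - <<'E'
from h import *
t=vision.snapshot("top"); s=vision.snapshot("scene")
np.save("top.npy",t,allow_pickle=True);np.save("scene.npy",s,allow_pickle=True)
crop(t,165,130,255,220,6.5,"t1.png"); crop(s,262,175,347,250,7,"s1.png")
crop(t,375,105,455,225,5,"t2.png"); crop(s,90,180,170,290,5,"s2.png")
E
```

```text
(no output)
```

View pics/t1.png

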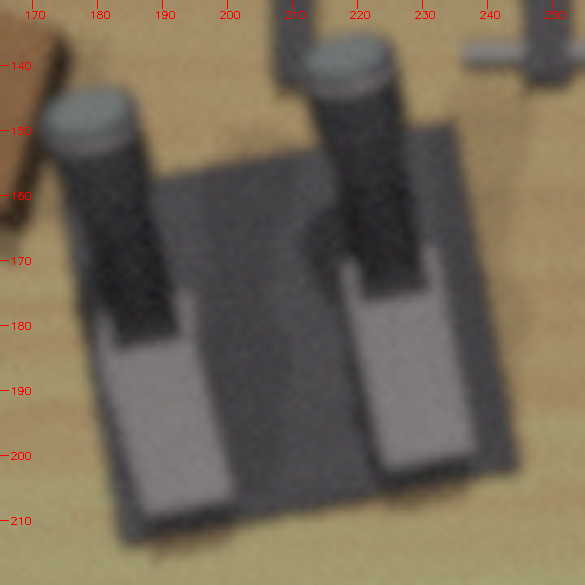

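View pics/s1.png

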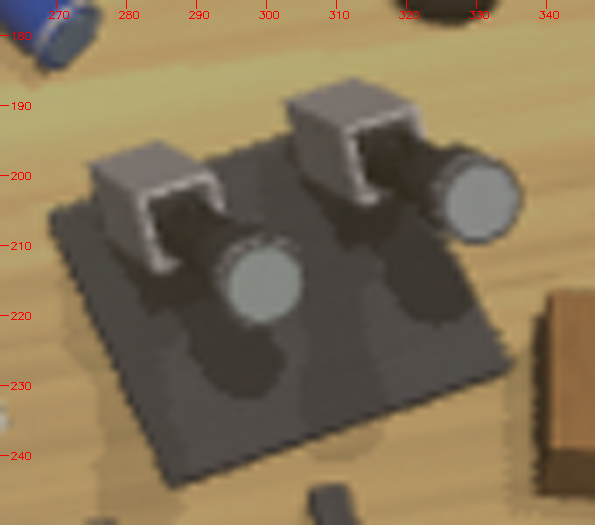

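View pics/t2.png

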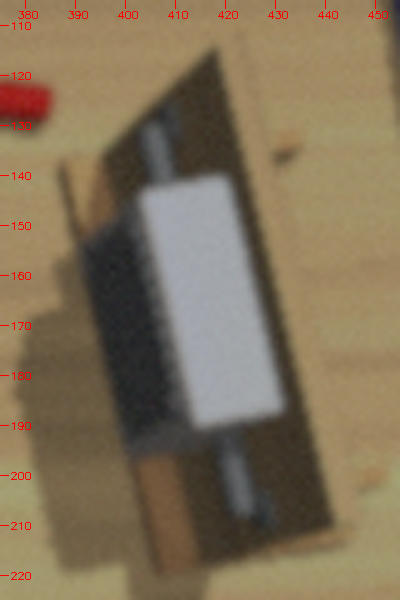

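View pics/s2.png

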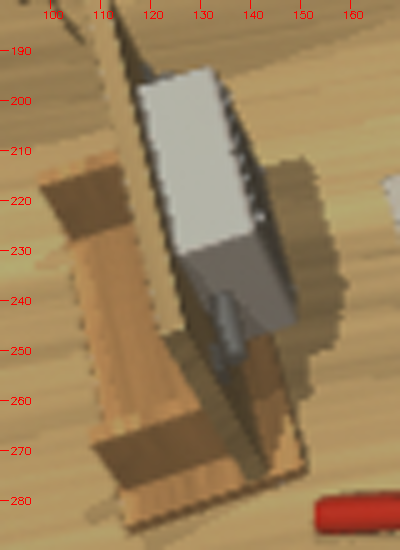

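```bash
cat > m.py <<'E'
from h import *
t=np.load("top.npy",allow_pickle=True).item(); s=np.load("scene.npy",allow_pickle=True).item()
print("foot top",[onz(t,u,.012).round(4)[:2] for u in [(235,148.8),(244.7,201.5),(183.9,213.8)]])
print("foot scene",[onz(s,u,.012).round(4)[:2] for u in [(269.1,205.3),(286.6,244.7),(335.1,226.9)]])
# lens: top ellipse centre, scene ellipse centre
print("lensR",tri(t,(218,138.5),s,(299.5,215.5)))
print("lensL",tri(t,(178,147),s,(330.3,203.7)))
print("box top",[onz(t,u,.215).round(4)[:2] for u in [(403,143),(420.6,140),(431.6,187),(414,190.6)]])
print("box scene",[onz(s,u,.215).round(4)[:2] for u in [(132.2,193.4),(117.6,197.6),(125.6,231),(140.4,226.4)]], onz(s,(149.4,245),.085))
print("board top",[onz(t,u,.240).round(4)[:2] for u in [(418,115),(441,210)]])
E
python3 m.py
```

```text
foot top [array([0.6782, 0.1339]), array([0.5154, 0.1071]), array([0.482 , 0.2902])]
foot scene [array([0.5221, 0.1124]), array([0.6899, 0.1404]), array([0.6537, 0.3249])]
lensR (array([0.67096352, 0.17613213, 0.1700488 ]), np.float64(0.00445904006584358))
lensL (array([0.64854459, 0.28452003, 0.17330862]), np.float64(0.0030713739545160895))
box top [array([ 0.6364, -0.3177]), array([ 0.6435, -0.3646]), array([ 0.5174, -0.3851]), array([ 0.5088, -0.3386])]
box scene [array([ 0.5182, -0.3343]), array([ 0.5256, -0.3801]), array([ 0.6508, -0.3579]), array([ 0.6432, -0.3135])] [ 0.6416888  -0.31348465  0.085     ]
board top [array([ 0.7042, -0.3536]), array([ 0.454 , -0.3959])]
```

Candidates: dark torch at top px (178,147), dark torch at top px (218,138), the blue torch lying at top px (250,262), and the purple torch lying at top px (93,250). The crops show the two dark ones standing in the sleeves. Those are the ones meant, and the blue and purple ones are look-alikes. The box cover edge in the top view runs from (403,143) to (414,190).

```bash
cat > geo.py <<'E'
from h import *
d=np.deg2rad
YAW=d(10.3)
def axis(): return np.array([np.cos(YAW)*.7071,np.sin(YAW)*.7071,.7071])
def Rgrasp():
    a=axis(); y=np.array([-np.sin(YAW),np.cos(YAW),0]); x=-a
    return Rot.from_matrix(np.stack([x,y,np.cross(x,y)],1))
def Rdown(yaw):
    x=np.array([np.cos(yaw),np.sin(yaw),0]);z=np.array([0,0,-1.]);return Rot.from_matrix(np.stack([x,np.cross(z,x),z],1))
def rel(p,R):
    s,c,R0=tool()
    print("offset mm",(R0.inv().apply(np.array(p)-c)*1000).round(1),"ang",np.rad2deg((R0.inv()*R).as_rotvec()).round(2))
E
sed -i 's/^\(def onz\)/\1/' h.py
python3 - <<'E'
from geo import *
t=np.load("top.npy",allow_pickle=True).item(); s=np.load("scene.npy",allow_pickle=True).item()
o=np.array([.5,.5])
for n,a,b in [("R",(218,138.5),(299.5,215.5)),("L",(178,147),(330.3,203.7))]:
    X,e=tri(t,np.array(a)-o,s,np.array(b)-o); print(n,X,e,"grip",X-.08*axis())
for n,a,b in [("near",(414,190.6),(132.2,193.4)),("far",(403,143),(140.4,226.4))]:
    print(n,tri(t,np.array(a)-o,s,np.array(b)-o))
rel([.42,-.25,.36],Rdown(d(104.8)))
E
```

```text
R [0.67111027 0.17571537 0.17383455] 0.0014386686889906694 grip [0.61545386 0.16560089 0.11726655]
L [0.6486981  0.2838057  0.17717101] 0.00010876369368244435 grip [0.59304169 0.27369122 0.12060301]
near (array([ 0.5111696 , -0.33831309,  0.20860136]), np.float64(0.0021644783660058004))
far (array([ 0.638704  , -0.31663298,  0.21121057]), np.float64(0.0018220485754322187))
offset mm [ 310.7 -247.6 -128.9] ang [-4.000e-02 -6.000e-02 -8.505e+01]
```

```bash
python3 -m crank '[{"grip":0,"offset":[31,-25,-13],"angular":[0,0,-8.5]},{"grip":0,"offset":[62,-50,-26],"angular":[0,0,-17]},{"grip":0,"offset":[93,-74,-39],"angular":[0,0,-25.5]},{"grip":0,"offset":[124,-99,-52],"angular":[0,0,-34]},{"grip":0,"offset":[155,-124,-65],"angular":[0,0,-42.5]},{"grip":0,"offset":[186,-149,-77],"angular":[0,0,-51]},{"grip":0,"offset":[217,-173,-90],"angular":[0,0,-59.5]},{"grip":0,"offset":[249,-198,-103],"angular":[0,0,-68]},{"grip":0,"offset":[280,-223,-116],"angular":[0,0,-76.5]},{"grip":0,"offset":[311,-248,-129],"angular":[0,0,-85]}]'; python3 - <<'E'
from geo import *
s,p,R=tool(); print(s["q"],p,R.as_matrix().round(3))
rel([.48,.08,.33],Rdown(d(190.3)))
E
```

```text
t: 1.25
tcp_pos: [0.4206, -0.2481, 0.3609]
tool_rot: [0.608, 0.794, 0.0, 0.0]
force: [0.2, -0.1, -0.4]
finger_gap: 0.998
[-7.62173927e-01  1.98706065e-01  1.58148822e+00  9.20939395e-05
  1.36122299e+00 -1.02566141e+00] [ 0.42064587 -0.24805515  0.36089911] [[-0.26   0.965  0.   ]
 [ 0.965  0.26  -0.   ]
 [-0.     0.    -1.   ]]
offset mm [301.3 142.7  30.9] ang [ 0.00e+00  1.00e-02 -8.52e+01]
```

```bash
python3 -m crank '[{"grip":0,"offset":[30,14,3],"angular":[0,0,-8.5]},{"grip":0,"offset":[60,29,6],"angular":[0,0,-17]},{"grip":0,"offset":[90,43,9],"angular":[0,0,-25.5]},{"grip":0,"offset":[120,57,12],"angular":[0,0,-34]},{"grip":0,"offset":[151,71,15],"angular":[0,0,-42.5]},{"grip":0,"offset":[181,86,18],"angular":[0,0,-51]},{"grip":0,"offset":[211,100,22],"angular":[0,0,-59.5]},{"grip":0,"offset":[241,114,25],"angular":[0,0,-68]},{"grip":0,"offset":[271,128,28],"angular":[0,0,-76.5]},{"grip":0,"offset":[301,143,31],"angular":[0,0,-85]}]'; python3 - <<'E'
from geo import *
s,p,R=tool(); print(s["q"],p,R.as_matrix().round(3))
P=np.array([.6155,.166,.122]); z=Rgrasp().as_matrix()[:,2]
rel(P-z*.09,Rgrasp())
E
```

```text
t: 2.25
tcp_pos: [0.4817, 0.0792, 0.3292]
tool_rot: [-0.088, 0.996, -0.0, 0.0]
force: [-0.1, -0.2, -0.0]
finger_gap: 0.998
[-6.63458922e-02  2.27243143e-01  1.63297580e+00 -8.73944448e-05
  1.28129091e+00 -1.81356838e+00] [0.48165278 0.07921719 0.32923803] [[-0.984 -0.176  0.   ]
 [-0.176  0.984 -0.   ]
 [-0.    -0.    -1.   ]]
offset mm [-83.4  61.7 143.6] ang [ -0.08 -45.    -0.18]
```

```bash
python3 -m crank '[{"grip":0,"offset":[-14,10,24],"angular":[0,-7.5,0]},{"grip":0,"offset":[-28,21,48],"angular":[0,-15,0]},{"grip":0,"offset":[-42,31,72],"angular":[0,-22.5,0]},{"grip":0,"offset":[-56,41,96],"angular":[0,-30,0]},{"grip":0,"offset":[-70,52,120],"angular":[0,-37.5,0]},{"grip":0,"offset":[-83,62,144],"angular":[0,-45,0]},{"grip":0,"offset":[-83,62,144],"angular":[0,-45,0]}]'; python3 - <<'E'
from geo import *
s,p,R=tool(); print(s["q"],p,R.as_matrix().round(3))
w=vision.snapshot("wrist"); np.save("w1.npy",w,allow_pickle=True); crop(w,0,0,512,384,1.5,"w1.png")
t=vision.snapshot("top"); crop(t,150,110,270,260,4,"t3.png")
P=np.array([.6155,.166,.122]); a=axis()
print(proj(w,P),proj(w,P+.08*a),proj(w,P-.03*a), proj(w,P+.0187*R.as_matrix()[:,2]))
E
```

```text
t: 2.95
tcp_pos: [0.5579, 0.1661, 0.2255]
tool_rot: [-0.091, 0.943, 0.052, 0.317]
force: [0.8, 0.5, -0.5]
finger_gap: 1.001
[ 0.02362939  0.35348692  2.04008889  0.92218646  0.17809285 -2.60712694] [0.55791328 0.16611565 0.22545458] [[-0.783 -0.204  0.587]
 [-0.139  0.978  0.155]
 [-0.606  0.04  -0.794]]
[240.58991066 168.48929998] [242.25180317 249.8688429 ] [239.91731963 135.55386616] [241.63047334 163.84996005]
```

View pics/w1.png

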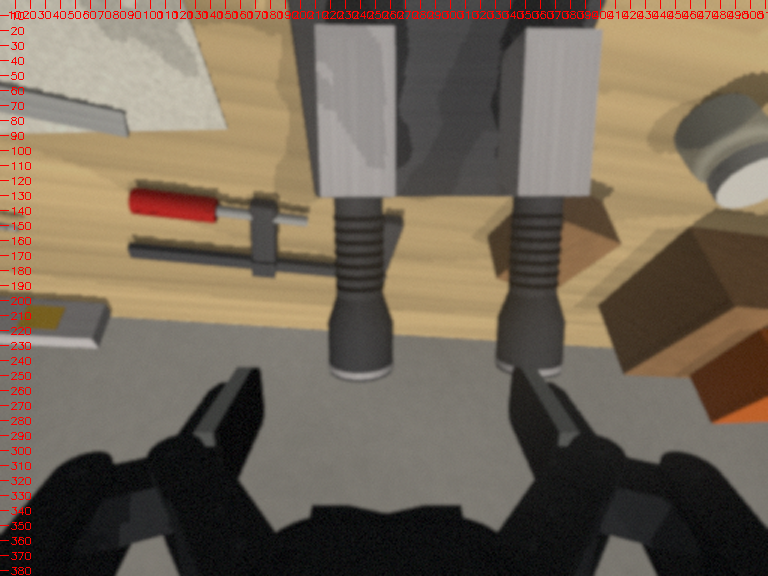

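View pics/t3.png

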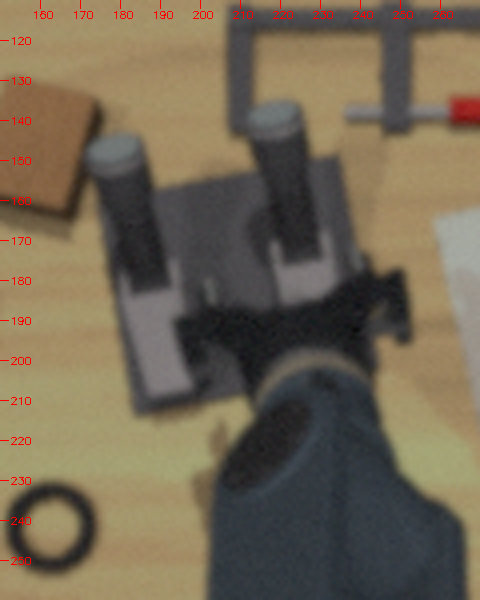

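The wrist view shows both dark torches in the rack: the right-sleeve barrel is at about u=240 and the left at about u=358. The right barrel matches my projected grip point to about 1 px. The wrist is close to its singularity (q5 about 0), so I'll use a 30° tool tilt, still across the slope.

```bash
cat >> geo.py <<'E'
def Rg(t): # tool tilt t deg from vertical, leaning forward along rack yaw; torch on -x side
    t=d(t); f=np.array([np.cos(YAW),np.sin(YAW),0]);u=np.array([0,0,1.])
    x=-(f*np.cos(t)+u*np.sin(t)); z=f*np.sin(t)-u*np.cos(t); return Rot.from_matrix(np.stack([x,np.cross(z,x),z],1))
PR=np.array([.6155,.166,.122])
E
python3 - <<'E'
from geo import *
z=Rg(30).as_matrix()[:,2]
rel(PR-z*.06,Rg(30))
E
```

```text
offset mm [  9.  -14.3  56.3] ang [ 2.87  7.16 -0.03]
```

```bash
python3 -m crank '[{"grip":0,"offset":[0,0,0],"angular":[2.9,7.2,0]},{"grip":0,"offset":[3,-5,19],"angular":[2.9,7.2,0]},{"grip":0,"offset":[6,-10,38],"angular":[2.9,7.2,0]},{"grip":0,"offset":[9,-14,56],"angular":[2.9,7.2,0]},{"grip":0,"offset":[9,-14,56],"angular":[2.9,7.2,0]}]'; python3 - <<'E'
from geo import *
s,p,R=tool(); print(s["q"])
z=Rg(30).as_matrix()[:,2]
rel(PR-z*.06,Rg(30));rel(PR+z*.0187,Rg(30))
E
```

```text
t: 3.55
tcp_pos: [0.5872, 0.1593, 0.1743]
tool_rot: [-0.087, 0.962, 0.022, 0.257]
force: [-0.0, -0.2, -0.4]
finger_gap: 0.999
[ 0.05085379  0.47296886  1.92891811  0.27492857  0.22864425 -1.95104416]
offset mm [ 1.   1.5 -0.2] ang [-0.15 -0.05  0.02]
offset mm [ 1.   1.7 78.5] ang [-0.15 -0.05  0.02]
```

```bash
python3 -m crank '[{"grip":0,"offset":[1,2,20],"angular":[0,0,0]},{"grip":0,"offset":[1,2,40],"angular":[0,0,0]},{"grip":0,"offset":[1,2,60],"angular":[0,0,0]},{"grip":0,"offset":[1,2,80],"angular":[0,0,0]},{"grip":0,"offset":[1,2,80],"angular":[0,0,0]},{"grip":0,"offset":[1,2,80],"angular":[0,0,0]}]' 40; python3 - <<'E'
from geo import *
s,p,R=tool(); print(s["q"],s["force"])
z=Rg(30).as_matrix()[:,2]
rel(PR+z*.0187,Rg(30))
w=vision.snapshot("wrist");crop(w,100,50,400,384,1.8,"w2.png")
E
```

```text
t: 4.15
tcp_pos: [0.6244, 0.1688, 0.1066]
tool_rot: [-0.087, 0.962, 0.023, 0.259]
force: [-0.2, 0.4, 0.9]
finger_gap: 0.999
[ 0.06572335  0.63519352  1.87936406  0.48895353  0.11851968 -2.15582228] [-0.23089703  0.38043621  0.86656662]
offset mm [ 0.3 -1.2  0.8] ang [-0.09  0.08  0.01]
```

View pics/w2.png

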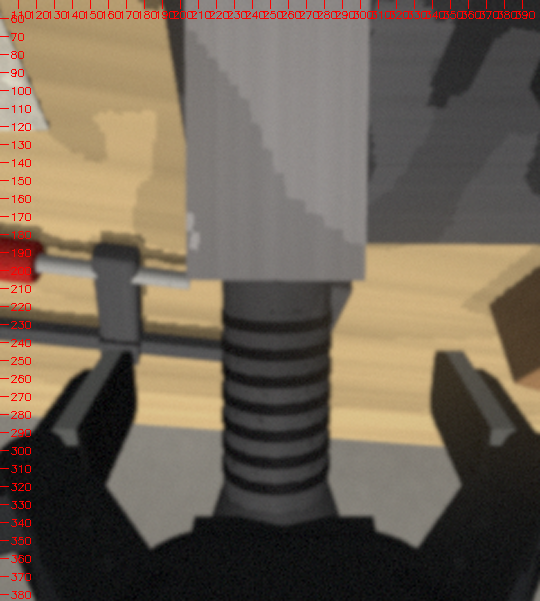

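```bash
python3 -m crank '[{"grip":1,"offset":[0,0,0],"angular":[0,0,0]},{"grip":1,"offset":[0,0,0],"angular":[0,0,0]},{"grip":1,"offset":[0,0,0],"angular":[0,0,0]},{"grip":1,"offset":[0,0,0],"angular":[0,0,0]},{"grip":1,"offset":[0,0,0],"angular":[0,0,0]},{"grip":1,"offset":[0,0,0],"angular":[0,0,0]},{"grip":1,"offset":[0,0,0],"angular":[0,0,0]},{"grip":1,"offset":[0,0,0],"angular":[0,0,0]}]' 60; python3 - <<'E'
from geo import *
s,p,R=tool(); print(s["q"],s["force"],s["ft_torque"],s["finger_gap"])
print(R.inv().apply(axis()*1000*.1).round(1), R.inv().apply(axis()*1000*.02).round(1))
E
```

```text
t: 5.0
tcp_pos: [0.6251, 0.169, 0.1067]
tool_rot: [-0.087, 0.962, 0.022, 0.259]
force: [-3.2, 0.1, 4.5]
finger_gap: 0.328
[ 0.06619019  0.63582368  1.87856656  0.49159132  0.11680945 -2.15906226] [-3.23320765  0.11689194  4.4685626 ] [-0.09427034  0.15433158  0.14902215] 0.3284646666814522
[-96.7  -0.2 -25.6] [-19.3  -0.   -5.1]
```

```bash
python3 -m crank '[{"grip":1,"offset":[-5,0,-1.3],"angular":[0,0,0]},{"grip":1,"offset":[-10,0,-2.6],"angular":[0,0,0]},{"grip":1,"offset":[-15,0,-4],"angular":[0,0,0]},{"grip":1,"offset":[-20,0,-5.2],"angular":[0,0,0]},{"grip":1,"offset":[-29,0,-7.7],"angular":[0,0,0]},{"grip":1,"offset":[-29,0,-7.7],"angular":[0,0,0]},{"grip":1,"offset":[-29,0,-7.7],"angular":[0,0,0]}]'; python3 - <<'E'
from geo import *
s,p,R=tool(); print(s["q"],s["force"],s["ft_torque"],s["finger_gap"])
w=vision.snapshot("wrist");crop(w,100,50,400,384,1.8,"w3.png")
s=manip.sense();print(s["force"],s["ft_torque"])
E
```

```text
t: 5.7
tcp_pos: [0.6446, 0.1728, 0.1258]
tool_rot: [-0.087, 0.962, 0.023, 0.257]
force: [0.7, -0.4, -3.9]
finger_gap: 0.334
[ 0.07074063  0.61511657  1.81663298  0.27448682  0.19733536 -1.93491329] [ 0.66060909 -0.36617707 -3.94655984] [-0.18610203  0.48022183 -0.03206698] 0.33394287019598123
[ 0.26915867 -0.15162485 -5.65171984] [-0.0675658   0.55357974 -0.02825257]
```

View pics/w3.png

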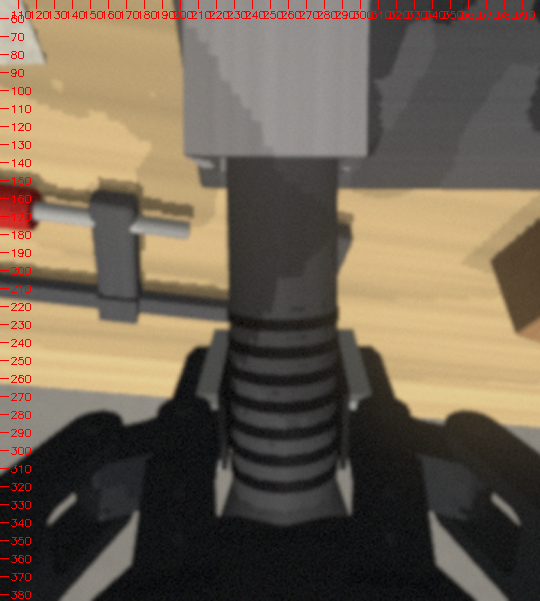

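```bash
python3 -m crank '[{"grip":1,"offset":[-10,0,-2.6],"angular":[0,0,0]},{"grip":1,"offset":[-20,0,-5.3],"angular":[0,0,0]},{"grip":1,"offset":[-30,0,-8],"angular":[0,0,0]},{"grip":1,"offset":[-40,0,-10.6],"angular":[0,0,0]},{"grip":1,"offset":[-50,0,-13.2],"angular":[0,0,0]},{"grip":1,"offset":[-60,0,-16],"angular":[0,0,0]},{"grip":1,"offset":[-70,0,-18.6],"angular":[0,0,0]},{"grip":1,"offset":[-82,0,-22],"angular":[0,0,0]},{"grip":1,"offset":[-82,0,-22],"angular":[0,0,0]},{"grip":1,"offset":[-82,0,-22],"angular":[0,0,0]}]'; python3 - <<'E'
from geo import *
s,p,R=tool(); print(s["q"],s["force"],s["ft_torque"],s["finger_gap"])
t=vision.snapshot("top");crop(t,150,80,270,230,4,"t4.png")
t=vision.snapshot("scene");crop(t,250,160,370,260,6,"s4.png")
for i in range(3):
  vision.snapshot("wrist"); s=manip.sense();print(s["force"],s["ft_torque"])
E
```

```text
t: 6.75
tcp_pos: [0.7045, 0.1835, 0.1874]
tool_rot: [-0.087, 0.962, 0.022, 0.259]
force: [-0.3, -0.7, -5.8]
finger_gap: 0.33
[ 0.08233984  0.57590333  1.62587282  0.1159294   0.41921197 -1.76146646] [-0.28351291 -0.67439591 -5.77725826] [-0.08451528  0.55349784 -0.05905131] 0.32967350024623127
[ 0.32592614  0.49349025 -3.47935336] [-0.0966316   0.60052988  0.00480374]
[-0.14262056 -0.31341692 -5.25693153] [-0.07622941  0.61393461 -0.02418288]
[ 0.77880255 -0.05201892 -5.5327148 ] [-0.10667957  0.47488219  0.0227719 ]
```

View pics/t4.png

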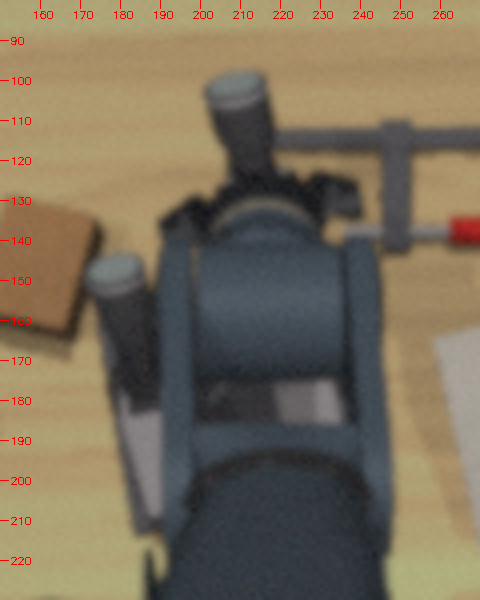

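View pics/s4.png

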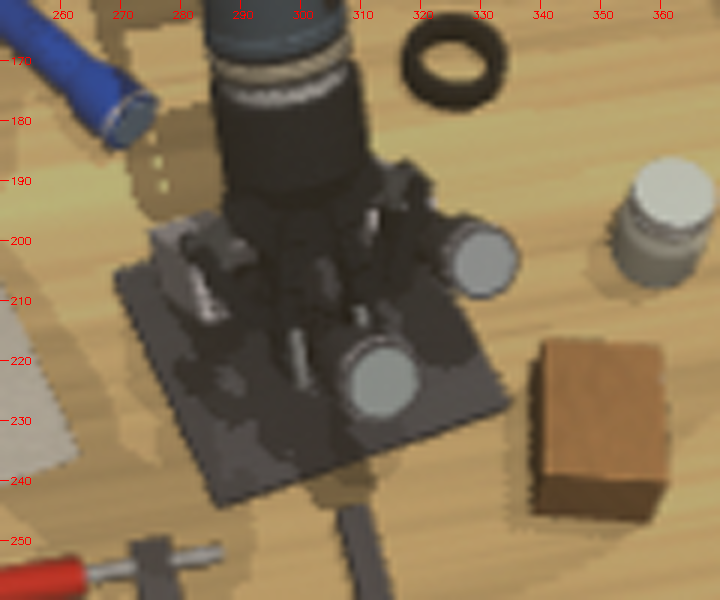

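Clear of the sleeve, the wrist reads about -5 N, so this right-sleeve torch is the loaded one. The left lens, at scene px (330,204), hasn't moved. Next I lift it and level it.

```bash
cat >> geo.py <<'E'
HY=d(9.5-90)   # lens direction yaw
CC=np.array([.575,-.3275,.15])
E
python3 - <<'E'
from geo import *
s,p,R=tool(); G=p-.0187*R.as_matrix()[:,2]
t=vision.snapshot("top");sc=vision.snapshot("scene")
print("lens",tri(t,(208.5,101.7),sc,(312.8,222.8)),"exp",G+.08*axis())
yv=np.array([-np.sin(YAW),np.cos(YAW),0])
R1=Rot.from_rotvec(yv*d(45))*R
G1=np.array([.60,.15,.34])
rel(G1+.0187*R1.as_matrix()[:,2],R1)
E
```

```text
lens (array([0.74775653, 0.19254907, 0.25278744]), np.float64(0.0020750243226638422)) exp [0.75036954 0.19192867 0.25929058]
offset mm [  30.5  -14.6 -173.7] ang [-1.000e-02  4.504e+01 -8.000e-02]
```

```bash
python3 -m crank '[{"grip":1,"offset":[5,-2,-29],"angular":[0,5,0]},{"grip":1,"offset":[10,-5,-58],"angular":[0,11,0]},{"grip":1,"offset":[15,-7,-87],"angular":[0,18,0]},{"grip":1,"offset":[20,-10,-116],"angular":[0,25,0]},{"grip":1,"offset":[25,-12,-145],"angular":[0,32,0]},{"grip":1,"offset":[30,-15,-174],"angular":[0,39,0]},{"grip":1,"offset":[30,-15,-174],"angular":[0,45,0]},{"grip":1,"offset":[30,-15,-174],"angular":[0,45,0]}]' 70; python3 - <<'E'
from geo import *
s,p,R=tool(); print(s["q"],s["force"])
v=Rg(30).inv().apply(axis()); print("torch dir",R.apply(v))
# final
h=np.array([np.cos(HY),np.sin(HY),0])
dy=HY-np.arctan2(*R.apply(v)[[1,0]]); print(np.rad2deg(dy))
k=.85*0+ (-d(85))
R2=Rot.from_rotvec([0,0,k])*R
G=CC-h*.20; G[2]=.33
print("rotvec axis tool",R.inv().apply([0,0,-85]).round(1))
rel(G+.0187*R2.as_matrix()[:,2],R2)
E
```

```text
t: 7.9
tcp_pos: [0.5989, 0.1489, 0.3219]
tool_rot: [-0.088, 0.988, -0.012, -0.127]
force: [0.3, -0.0, -6.0]
finger_gap: 0.326
[ 0.07635245  0.5549772   1.14857803 -0.0279206   1.69165367 -1.67287718] [ 0.30106886 -0.03861441 -5.99372336]
torch dir [0.98401482 0.1779079  0.0066664 ]
-90.74825416124047
rotvec axis tool [-21.5   0.2  82.2]
offset mm [ 100.1 -259.8   37. ] ang [-21.45   0.17  82.25]
```

```bash
python3 -m crank '[{"grip":1,"offset":[10,-26,4],"angular":[-2.1,0,8.2]},{"grip":1,"offset":[20,-52,7],"angular":[-4.3,0,16.4]},{"grip":1,"offset":[30,-78,11],"angular":[-6.4,0,24.7]},{"grip":1,"offset":[40,-104,15],"angular":[-8.6,0.1,32.9]},{"grip":1,"offset":[50,-130,18],"angular":[-10.7,0.1,41.1]},{"grip":1,"offset":[60,-156,22],"angular":[-12.9,0.1,49.3]},{"grip":1,"offset":[70,-182,26],"angular":[-15,0.1,57.5]},{"grip":1,"offset":[80,-208,30],"angular":[-17.2,0.2,65.8]},{"grip":1,"offset":[90,-234,33],"angular":[-19.3,0.2,74]},{"grip":1,"offset":[100,-260,37],"angular":[-21.5,0.2,82.2]}]'; cat >> geo.py <<'E'
def final(dist,z):
    s,p,R=tool(); print(s["q"],s["force"])
    v=Rg(30).inv().apply(axis()); cur=R.apply(v); h=np.array([np.cos(HY),np.sin(HY),0])
    R2=Rot.align_vectors([h,[0,0,1]],[v,R.inv().apply([0,0,1]) ])[0] if 0 else None
    # keep tool y horizontal
    Rb=Rg(30); f=np.array([np.cos(YAW),np.sin(YAW),0]); yv=np.array([-f[1],f[0],0])
    R2=Rot.from_rotvec([0,0,HY-YAW])*Rot.from_rotvec(yv*d(45))*Rb
    print("cur dir",cur,"new",R2.apply(v))
    G=CC-h*dist; G[2]=z; print(G); rel(G+.0187*R2.as_matrix()[:,2],R2)
E
python3 - <<'E'
from geo import *
final(.20,.15)
for n in("top","scene","wrist"):
  t=vision.snapshot(n);crop(t,*((60,120,260,310,3) if n=="scene" else (300,80,470,270,3.5) if n=="top" else (0,0,512,384,1.3)),n+"5.png")
E
```

```text
t: 8.9
tcp_pos: [0.5373, -0.1272, 0.3127]
tool_rot: [0.605, 0.786, 0.075, -0.102]
force: [1.1, 0.1, -5.3]
finger_gap: 0.328
[-0.53114915  0.40956877  1.42915519  0.17498302  1.48985664 -0.82124245] [ 1.07945479  0.07569522 -5.32098219]
cur dir [ 0.25720225 -0.96631664  0.00774448] new [ 1.65046023e-01 -9.86276143e-01 -1.03521131e-16]
[ 0.54199048 -0.13024288  0.15      ]
offset mm [-44.8   5.  175.1] ang [-1.63  0.46  5.16]
```

View pics/top5.png

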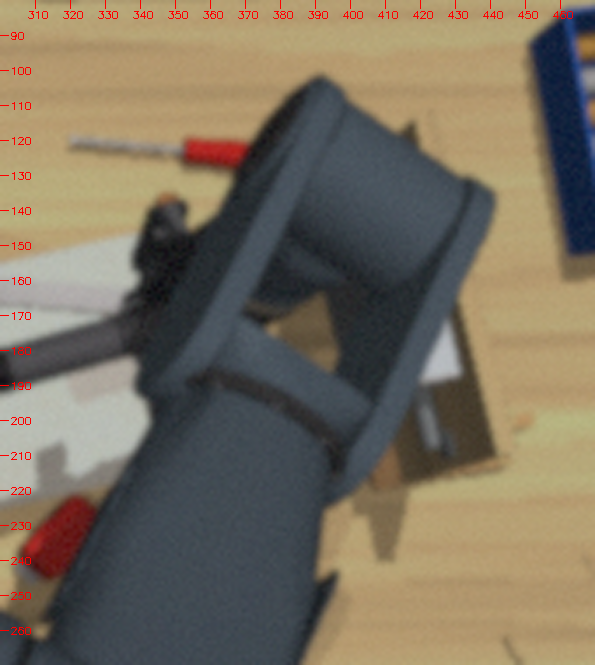

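View pics/scene5.png

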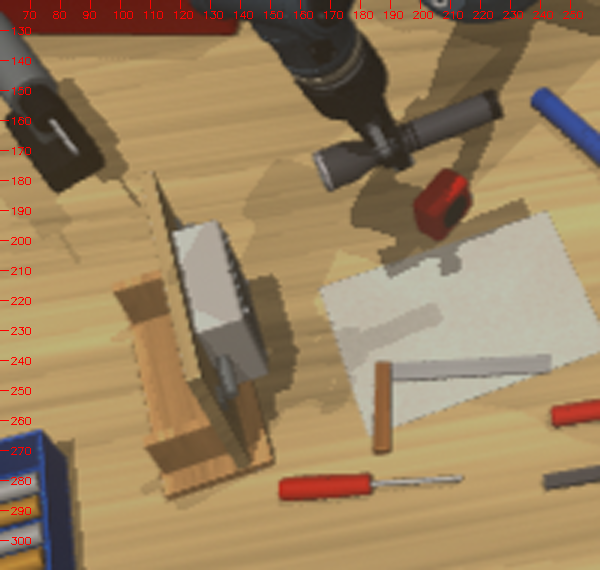

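View pics/wrist5.png

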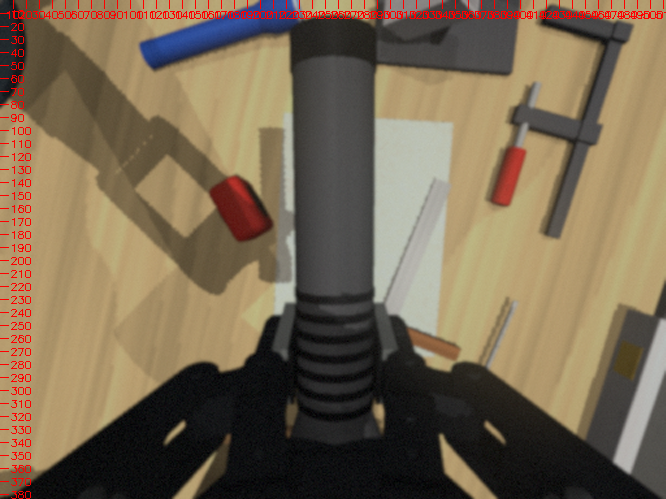

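```bash
python3 -m crank '[{"grip":1,"offset":[-5,1,18],"angular":[-0.4,0.1,1.3]},{"grip":1,"offset":[-11,1,44],"angular":[-0.8,0.2,2.6]},{"grip":1,"offset":[-18,2,70],"angular":[-1.2,0.4,3.9]},{"grip":1,"offset":[-25,3,97],"angular":[-1.6,0.5,5.2]},{"grip":1,"offset":[-32,4,124],"angular":[-1.6,0.5,5.2]},{"grip":1,"offset":[-39,4,150],"angular":[-1.6,0.5,5.2]},{"grip":1,"offset":[-43,5,168],"angular":[-1.6,0.5,5.2]},{"grip":1,"offset":[-45,5,175],"angular":[-1.6,0.5,5.2]},{"grip":1,"offset":[-45,5,175],"angular":[-1.6,0.5,5.2]},{"grip":1,"offset":[-45,5,175],"angular":[-1.6,0.5,5.2]}]'; python3 - <<'E'
from geo import *
final(.20,.15)
for n in("top","scene","wrist"):
  t=vision.snapshot(n);np.save(n+"6.npy",t,allow_pickle=True);crop(t,*((90,130,240,260,5) if n=="scene" else (320,90,450,240,4) if n=="top" else (0,0,512,384,1.3)),n+"6.png")
E
```

```text
t: 10.05
tcp_pos: [0.542, -0.1239, 0.1333]
tool_rot: [0.638, 0.759, 0.084, -0.101]
force: [0.3, 0.4, -4.2]
finger_gap: 0.333
[-0.53472202  0.62281114  1.6153373   0.22480403  1.08851527 -0.83057392] [ 0.33399588  0.36363185 -4.19618365]
cur dir [ 0.17201267 -0.98508303 -0.00197029] new [ 1.65046023e-01 -9.86276143e-01 -1.03521131e-16]
[ 0.54199048 -0.13024288  0.15      ]
offset mm [-1.7 -1.1  1. ] ang [-0.16 -0.11  0.38]
```

View pics/scene6.png

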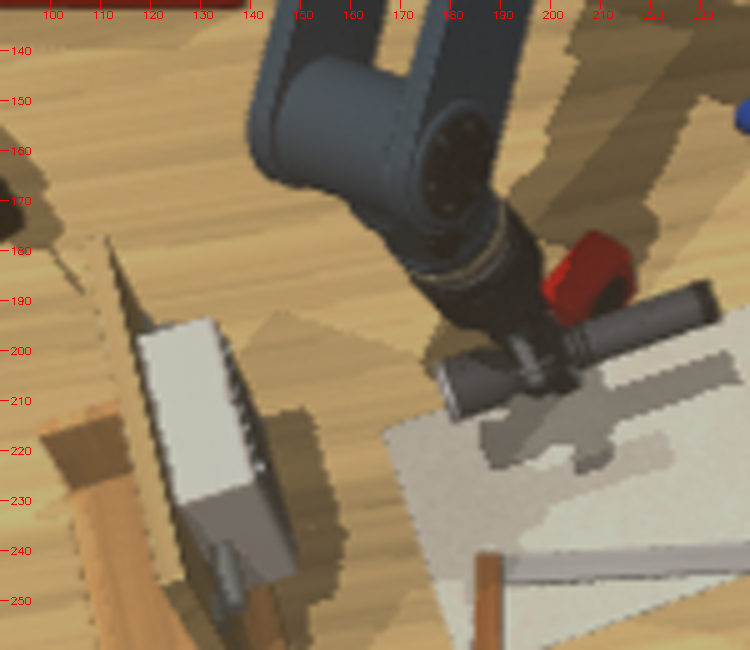

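View pics/top6.png

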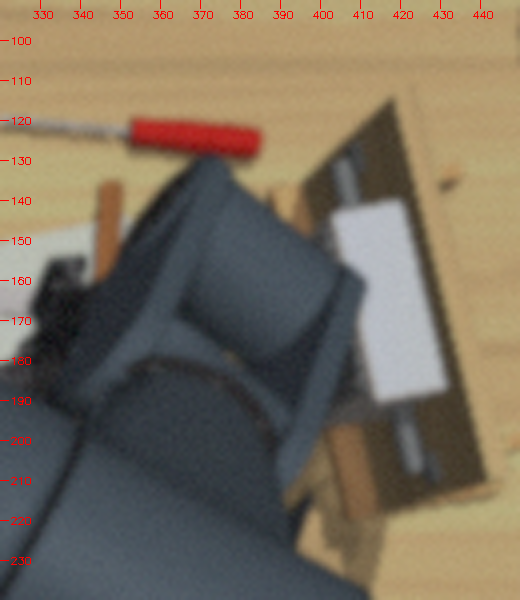

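View pics/wrist6.png

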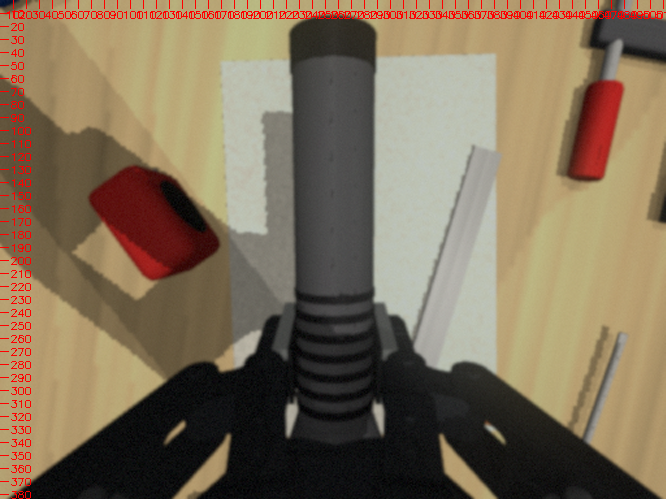

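```bash
python3 - <<'E'
from geo import *
s=np.load("scene6.npy",allow_pickle=True).item(); w=np.load("wrist6.npy",allow_pickle=True).item()
q,p,R=tool(); v=Rg(30).inv().apply(axis()); h=R.apply(v); G=p-.0187*R.as_matrix()[:,2]
L=G+.08*h;T=G-.11*h
print("scene exp lens",proj(s,L),"tail",proj(s,T),"obs (179.3,208.1) (231.9,189.5)")
print("wrist exp tail",proj(w,T),proj(w,T-np.array([0,0,.0]))); 
for e in(-3,3):
  hh=h+np.array([0,0,np.tan(d(e))]); print(e,proj(w,G-.11*hh),proj(s,G+.08*hh),proj(s,G-.11*hh))
print("lens",L,"dist to cover",np.linalg.norm(L-CC),"aim at cover", L+h*((CC-L)@h))
# box edges again in current scene view
print(proj(s,CC+[0,0,.065]),proj(s,CC-[0,0,.065]))
E
```

```text
scene exp lens [176.21852217 207.54121877] tail [231.15484913 190.4561756 ] obs (179.3,208.1) (231.9,189.5)
wrist exp tail [258.08898508  36.58679744] [258.08898508  36.58679744]
-3 [258.12261705  30.51307217] [176.42097409 208.19845397] [231.06220502 189.51347405]
3 [258.05810334  42.16384825] [176.01507945 206.88076708] [231.24688858 191.3927244 ]
lens [ 0.55668323 -0.20797833  0.15166972] dist to cover 0.12092858262090057 aim at cover [ 0.5774151  -0.32707938  0.15150107]
[134.97106187 208.13814459] [144.16879178 228.05184168]
```

```bash
python3 - <<'E'
from geo import *
s=np.load("scene6.npy",allow_pickle=True).item(); w=np.load("wrist6.npy",allow_pickle=True).item()
crop(s,160,180,240,225,9,"sz.png"); crop(w,200,0,310,60,7,"wz.png")
q,p,R=tool(); v=Rg(30).inv().apply(axis()); G=p-.0187*R.as_matrix()[:,2]
h=R.apply(v); sd=np.cross([0,0,1],h)
for e in(-6,-3,0,3):
  hh=np.cos(d(e))*h+np.array([0,0,np.sin(d(e))]); up=np.cross(hh,sd); up*=np.sign(up[2])
  ring=lambda c,r:np.array([proj(w,c+r*(np.cos(a)*up+np.sin(a)*sd)) for a in np.linspace(0,6.28,60)])
  r=ring(G-.11*hh,.015); print(e,"tail ring v",r[:,1].min(),r[:,1].max(),"u",r[:,0].min(),r[:,0].max())
  for c in ((G-.11*hh,.015),(G+.0*hh,.015),(G+.08*hh,.021)):
    print("   scene sil",[proj(s,c[0]+sg*c[1]*n).round(1) for sg in(1,-1) for n in [np.cross(hh,c[0]-ray(s,(200,200))[0])/np.linalg.norm(np.cross(hh,c[0]-ray(s,(200,200))[0]))]])
E
```

```text
-6 tail ring v 9.44429692291711 37.840247348505336 u 223.2515316171519 293.0893960668488
   scene sil [array([232.4, 192.8]), array([229.2, 184.4])]
   scene sil [array([201.3, 204.5]), array([198.1, 196. ])]
   scene sil [array([179. , 214.8]), array([174.5, 202.8])]
-3 tail ring v 14.35750974077186 43.94420217952797 u 224.76721453325757 291.49944928366097
   scene sil [array([232.5, 193.8]), array([229.6, 185.3])]
   scene sil [array([201.2, 204.5]), array([198.2, 196. ])]
   scene sil [array([178.5, 214.2]), array([174.4, 202.1])]
0 tail ring v 19.621094561190656 50.14838395738232 u 226.16225510150787 290.03561150710334
   scene sil [array([232.5, 194.7]), array([229.8, 186.2])]
   scene sil [array([201. , 204.6]), array([198.3, 195.9])]
   scene sil [array([178.1, 213.6]), array([174.3, 201.4])]
3 tail ring v 25.16584259509643 56.42732163814344 u 227.44704145305852 288.6870398911465
   scene sil [array([232.4, 195.7]), array([230. , 187.1])]
   scene sil [array([200.9, 204.6]), array([198.5, 195.9])]
   scene sil [array([177.8, 213. ]), array([174.3, 200.7])]
```

View pics/sz.png

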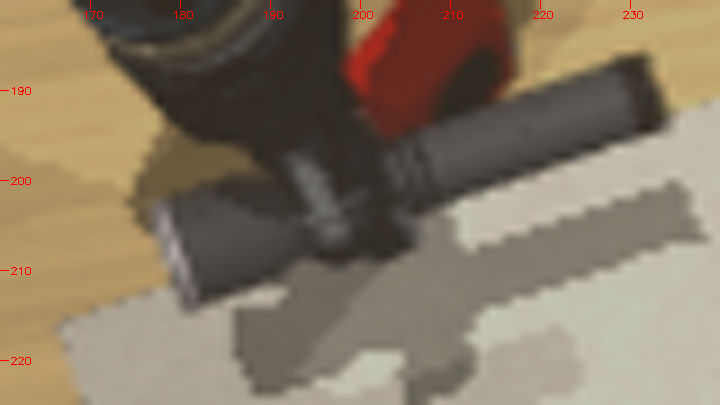

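View pics/wz.png

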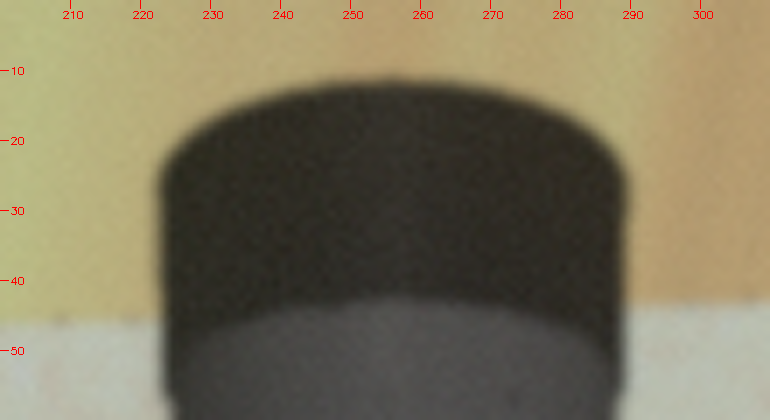

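Reading the tail and head outlines in both views, the torch sits about 3° nose-down in the grip (scene tail mid (232.5,189.5), lens mid (178.7,208)). I'll correct the pitch.

```bash
python3 - <<'E'
from geo import *
s,p,R=tool(); v=Rg(30).inv().apply(axis())
h=np.array([np.cos(HY),np.sin(HY),0]); sd=np.cross([0,0,1],h)
f=np.array([np.cos(YAW),np.sin(YAW),0]); yv=np.array([-f[1],f[0],0])
R2=Rot.from_rotvec([0,0,HY-YAW])*Rot.from_rotvec(yv*d(45))*Rg(30)
R3=Rot.from_rotvec(-sd*d(3.2))*R2
print(R3.apply(v))
G=CC-h*.2; G[2]=.15
rel(G+.0187*R3.as_matrix()[:,2],R3)
E
```

```text
[ 0.16478868 -0.98473831  0.05582097]
offset mm [-2.4 -1.1  1.5] ang [-0.11 -3.28  0.36]
```

```bash
python3 -m crank '[{"grip":1,"offset":[-1,0,1],"angular":[0,-1.1,0.1]},{"grip":1,"offset":[-2,-1,1.5],"angular":[-0.1,-2.2,0.2]},{"grip":1,"offset":[-2.4,-1.1,1.5],"angular":[-0.1,-3.3,0.4]},{"grip":1,"offset":[-2.4,-1.1,1.5],"angular":[-0.1,-3.3,0.4]},{"grip":1,"offset":[-2.4,-1.1,1.5],"angular":[-0.1,-3.3,0.4]},{"grip":1,"offset":[-2.4,-1.1,1.5],"angular":[-0.1,-3.3,0.4]}]'; python3 - <<'E'
from geo import *
s=vision.snapshot("scene"); w=vision.snapshot("wrist"); crop(s,160,180,240,225,9,"sz2.png"); crop(w,200,0,310,60,7,"wz2.png"); crop(s,0,0,512,384,1.5,"sfull.png")
q,p,R=tool(); print(q["force"],q["qd"].round(3)); G=p-.0187*R.as_matrix()[:,2]-0.0; print(G)
h=R.apply(Rg(30).inv().apply(axis())); h[2]=0; h/=np.linalg.norm(h); sd=np.cross([0,0,1],h)
print("yaw dir",h, "aim",G+h*((CC-G)@h))
for e in(-3,0,3):
 for sl in (0,.005):
  hh=np.cos(d(e))*h+np.array([0,0,np.sin(d(e))]); up=np.cross(hh,sd); up*=np.sign(up[2])
  c=G-(.11-0)*hh-sl*hh
  r=np.array([proj(w,c+.015*(np.cos(a)*up+np.sin(a)*sd)) for a in np.linspace(0,6.28,60)])
  print(e,sl,"wrist tail top v",r[:,1].min().round(1),"w",np.ptp(r[:,0]).round(1),"scene tail",proj(s,c).round(1),"lens",proj(s,c+.19*hh).round(1))
E
```

```text
t: 10.8
tcp_pos: [0.5406, -0.1262, 0.1305]
tool_rot: [0.643, 0.759, 0.066, -0.08]
force: [0.0, 0.5, -4.9]
finger_gap: 0.328
[ 1.03700349 -0.99715081 -3.90311145] [-0.001  0.     0.001 -0.     0.001 -0.   ]
[ 0.54127912 -0.13006935  0.14870031]
yaw dir [ 0.16415156 -0.98643513  0.        ] aim [ 0.57415669 -0.32764033  0.14870031]
-3 0 wrist tail top v 9.6 w 70.0 scene tail [230.8 189.9] lens [176.2 208.1]
-3 0.005 wrist tail top v -4.9 w 70.4 scene tail [232.2 189.4] lens [177.7 207.6]
0 0 wrist tail top v 14.5 w 66.9 scene tail [230.9 190.8] lens [176.  207.5]
0 0.005 wrist tail top v 1.1 w 67.2 scene tail [232.4 190.4] lens [177.5 207. ]
3 0 wrist tail top v 19.7 w 64.0 scene tail [231.  191.7] lens [175.8 206.8]
3 0.005 wrist tail top v 7.3 w 64.1 scene tail [232.4 191.4] lens [177.3 206.4]
```

View pics/sz2.png

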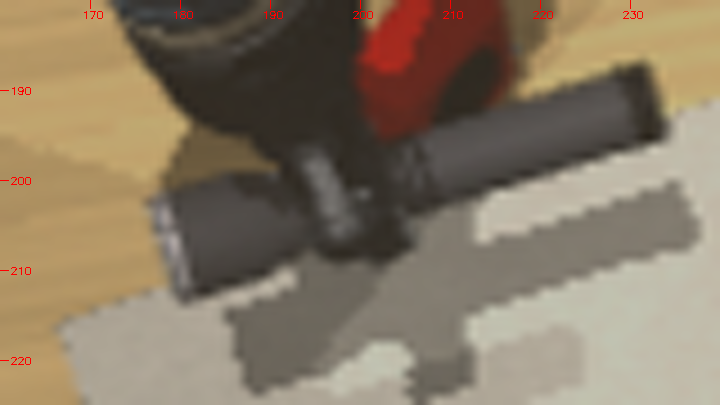

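View pics/wz2.png

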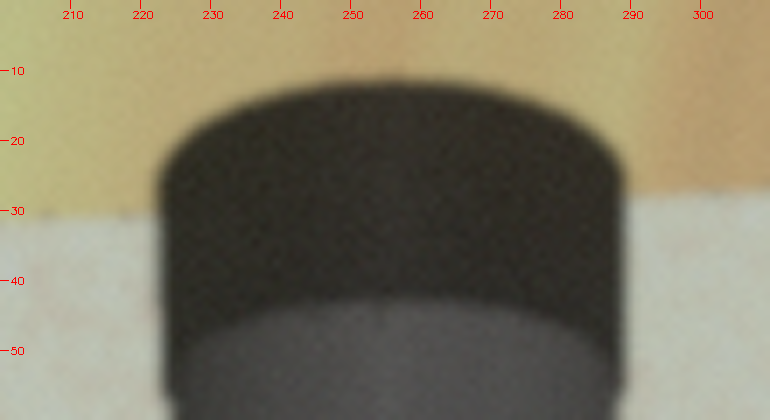

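View pics/sfull.png

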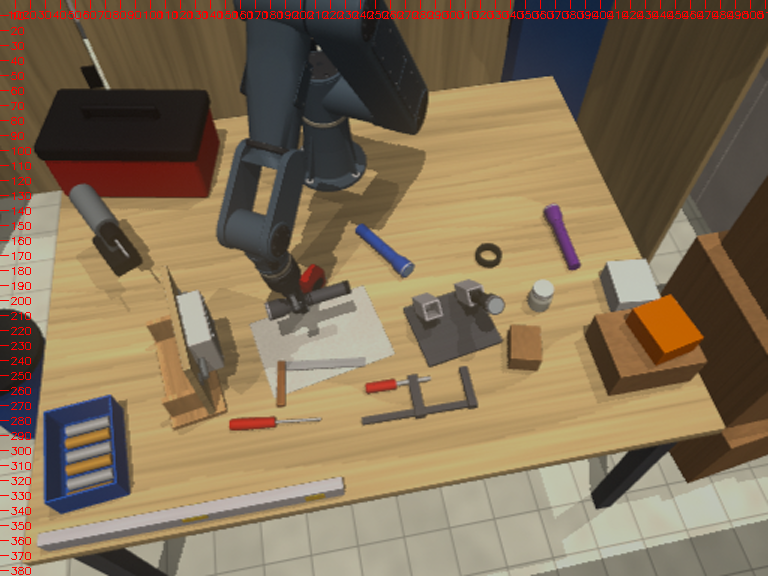

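```bash
python3 - <<'E'
from geo import *
s=manip.sense(); print(s["t"],s["tcp_pos"],s["finger_gap"],s["force"]); print(manip.sign_off())
E
```

```text
10.9 [ 0.54059865 -0.12627735  0.13040147] 0.3312657104399026 [ 1.03700349 -0.99715081 -3.90311145]
the job is handed in; nothing more can be done
None
```

The job is handed in at 10.9 s. The loaded torch came from the right sleeve and is still held level in front of the distribution box, with its lens pointing at the cover.

- **Which torch:** I drew the right-sleeve torch fully out. Once clear of the sleeve, the wrist read about 5 N (3.5–5.8 N with sensor noise), which fits a loaded torch and is far above the 1.8 N an empty one could weigh. I never touched the left torch. Its lens is at the same scene pixel as at the start, so it is still home in its sleeve.
- **Final pose:** the lens is about 120 mm from the cover. The grip point is at about 149 mm height, and the aim line passes within about 2 mm of my estimated cover centre, which itself is good to about 3–4 mm.
- **Grip depth and tilt:** the wrist could not reach the full 45° approach, so I gripped with the tool tilted 30°. The torch then sat about 3° nose-down, and I corrected that.
- **Disagreement in the last checks:** after the correction the wrist camera shows the torch level to within about 0.5°, while the scene camera suggests about 1° nose-down. The cameras also differ on how far the torch slid back in the grip: about 1 mm by the wrist camera, up to about 5 mm by the scene camera.
- **Bench and contacts:** the arm was at rest and the grip opening was steady. The other items look undisturbed in the final scene picture.

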